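Release the latched mode key of the tube carousel

ROBOT

A 7-joint arm with a two-finger parallel gripper is mounted at the origin on the work surface. World frame = base frame: x ahead of the robot, y to its left, z up, the work surface at z = 0. Lengths are in m, angles in degrees, forces in N, time in s.
With the tool pointing down it reaches from about 0.425 to 0.875 m from the base axis. Payload 4.7 kg.
Tool frame: the origin (TCP) lies at the centre of the arm's flange, where the gripper is bolted on; the fingertips stand 182 mm ahead of it and the grasp point (between the pads) lies 164 mm ahead of it; z points along the fingers, y is the line along which they close (so a half turn about z gives the same grasp; the last joint's range is limited). The gripper opens to 87 mm and grips with 3 to 60 N. Pads are 19 mm wide; open, the fingers measure 117 mm over their backs; the gripper's body (75 mm by 190 mm) begins 51 mm behind the grasp point.
Start: joints at [66.526, 18.392, -4.016, 83.108, 1.295, 78.541, -3.26], TCP at [0.267, -0.593, 0.405] pointing down, gripper open.
Joint ranges: [-163.93, 163.93], [-17.29, 119.83], [-79.2, 71.16], [3.27, 140.29], [-89.18, 269.18], [5.43, 117.66], [-154.24, 154.24]. Speed limits (degrees/s): [147.25, 147.25, 180, 180, 180, 180, 180].

INTERFACE

Orientations are given as [roll, pitch, yaw] about the fixed x, y, z axes, in that order (R = Rz(yaw) Ry(pitch) Rx(roll)).
In Python, from cell import env gives the robot as it stands. The module is installed in compiled form; this text tells all that it offers.
- The arm moves only by the tool step_arm, never from a script. Its argument "steps" is one flat list of numbers, 5 for each row, row after row: the opening, from 0 (shut) to 1 (fully open), then the shift along the tool's x, y, z in mm, then the turn about the tool's z in degrees. In form: [grip, dx, dy, dz, roll, grip, dx, dy, dz, roll, ...]. A call has 1 to 12 rows; each row shifts and turns the commanded pose from where the row before left it, along the tool's axes as they then stand; what a row does not reach is not made up. A row lasts 1/8 s, in which the tool goes at most 62.5 mm and 10.7 degrees, less where a joint would pass 70% of its speed; a pose out of reach is approached as far as the arm can. A call with a gripper value outside its range is refused whole. The fingers move at their own pace and stop on an object; "grip_force" is the grip in N (left out, the last holds). Time passes only in rows, so rows that do not move let the fingers close. It gives the time, the measured TCP pose, the force, the opening and the grip force at its end, in the units of the state.
- env.get_obs(): the state, without advancing time (a new reading comes with each control period).
- env.read_camera(name): name is "scene" or "top"; returns a dict with "image" (480x640x3 uint8, red, green, blue), "camera_matrix" (3x3 intrinsics, pixels), "distortion" ([k1, k2, p1, p2, k3] as OpenCV has them; the pictures are not rectified), "R" (3x3) and "t" (3): a world point X has camera coordinates R X + t. Camera axes: x right, y down, z forward; pixel columns grow to the right and rows downward; lengths in m; the calibration is good to about 2 mm. A picture is of the moment at which its call begins. There is no depth.
- env.sign_off(): hands the job in; it is judged then, once.
The state is a dict: "time_s": time; "qpos": joint angles; "joint_velocities": joint speeds; "effort": joint torques, N m; "tool_pos": TCP position; "tool_rot": TCP orientation; "force": force on the tool from outside, world axes, zero at the start; "wrist_torque": the same for the moment, N m; "grip_width": finger opening in m; "grasp_force": force on a finger pad.
Only numpy, scipy, OpenCV 4.12 (cv2) and the standard library are available. Lean on these libraries where they do the work, as an engineer would, in place of code of your own. Each camera call takes 0.05 s, during which the arm holds its last target. There are 200 camera calls.

TASK

One of the four mode keys on the carousel's console has been left latched down. With the closed fingertips, tap all four keys lightly one after another along the row, beginning at the end with the red dot, without pressing any key in; then press the latched key firmly down and let go so that it springs back up level with the other three. Nothing is to be gripped or lifted: leave the tubes, beaker and stopper where they stand.

Things in the scene. Friction and masses are not known exactly. Their poses are not given: they have to be found in the camera images.
- console: grey console block fixed on the counter, 115 (its x) x 236 (its y, along the key row) x 50 mm high; origin at the centre of its underside, z up. The red dot (14 mm) is on its top at the +y end (104 mm from the centre). Four key places lie at x 0 and y +72, +24, -24, -72 mm; the row is tapped from +72 to -72. Which key unit sits in which place varies
- unit_a: one of the four key units: a white key in a black bezel 51 x 38 x 3 mm; origin fixed at the console's top face (50 mm above the counter), at the centre of the key; axes as the console's
- key_a_top (a point): centre of the top face of this unit's white key (40 mm along the console's x, 30 mm along the row, 18 mm gap to the next key); moves with the key: 20 mm above the console's top when the key is up, 14 mm when it is latched down
- key_a (a joint): how far this key is down, m: 0 up, 0.006 latched down, 0.012 the stop. An up key gives way at 2 N and springs back, 0.4 N more per mm; up to 3 mm (3.2 N) is a light tap, and 6 mm (4.4 N) would set its mode. The latched key does not give below about 4 N; it lets go when pushed to about 11 mm or to the stop (6 to 9 N), and then rises to 0 once the finger is withdrawn
- unit_b: one of the four key units: a white key in a black bezel 51 x 38 x 3 mm; origin fixed at the console's top face (50 mm above the counter), at the centre of the key; axes as the console's
- key_b_top (a point): centre of the top face of this unit's white key (40 mm along the console's x, 30 mm along the row, 18 mm gap to the next key); moves with the key: 20 mm above the console's top when the key is up, 14 mm when it is latched down
- key_b (a joint): how far this key is down, m: 0 up, 0.006 latched down, 0.012 the stop. An up key gives way at 2 N and springs back, 0.4 N more per mm; up to 3 mm (3.2 N) is a light tap, and 6 mm (4.4 N) would set its mode. The latched key does not give below about 4 N; it lets go when pushed to about 11 mm or to the stop (6 to 9 N), and then rises to 0 once the finger is withdrawn
- unit_c: one of the four key units: a white key in a black bezel 51 x 38 x 3 mm; origin fixed at the console's top face (50 mm above the counter), at the centre of the key; axes as the console's
- key_c_top (a point): centre of the top face of this unit's white key (40 mm along the console's x, 30 mm along the row, 18 mm gap to the next key); moves with the key: 20 mm above the console's top when the key is up, 14 mm when it is latched down
- key_c (a joint): how far this key is down, m: 0 up, 0.006 latched down, 0.012 the stop. An up key gives way at 2 N and springs back, 0.4 N more per mm; up to 3 mm (3.2 N) is a light tap, and 6 mm (4.4 N) would set its mode. The latched key does not give below about 4 N; it lets go when pushed to about 11 mm or to the stop (6 to 9 N), and then rises to 0 once the finger is withdrawn
- unit_d: one of the four key units: a white key in a black bezel 51 x 38 x 3 mm; origin fixed at the console's top face (50 mm above the counter), at the centre of the key; axes as the console's
- key_d_top (a point): centre of the top face of this unit's white key (40 mm along the console's x, 30 mm along the row, 18 mm gap to the next key); moves with the key: 20 mm above the console's top when the key is up, 14 mm when it is latched down
- key_d (a joint): how far this key is down, m: 0 up, 0.006 latched down, 0.012 the stop. An up key gives way at 2 N and springs back, 0.4 N more per mm; up to 3 mm (3.2 N) is a light tap, and 6 mm (4.4 N) would set its mode. The latched key does not give below about 4 N; it lets go when pushed to about 11 mm or to the stop (6 to 9 N), and then rises to 0 once the finger is withdrawn
- carousel: steel turntable, parked and fixed, 200 mm across, twelve round wells 76 mm high on a 75 mm circle, black knob in the middle to 104 mm; origin at the centre of its underside; the tubes in it reach 145 mm above the counter
- tube_1: clear centrifuge tube with green screw cap, 34 mm wide, 116 mm long, standing loose in a carousel well; origin at the centre of its underside; leave alone
- tube_2: clear centrifuge tube with green screw cap, 34 mm wide, 116 mm long, standing loose in a carousel well; origin at the centre of its underside; leave alone
- beaker: squat clear glass beaker, 80 mm wide, 75 mm high, standing loose; origin at the centre of its underside; leave alone
- stopper: black rubber stopper, tapered 26 to 34 mm wide, 30 mm high, standing loose; origin at the centre of its underside; leave alone

How it is judged (in metres and radians):
On the way, in this order (a step that is already met when the one before it is completed fails the run):
1. the first key, by the red dot, is touched by the fingers (((y of unit_a in the frame of console between 0.052 and 0.092 m and contact force between unit_a and the fingers above 0.3 N) or (y of unit_b in the frame of console between 0.052 and 0.092 m and contact force between unit_b and the fingers above 0.3 N) or (y of unit_c in the frame of console between 0.052 and 0.092 m and contact force between unit_c and the fingers above 0.3 N) or (y of unit_d in the frame of console between 0.052 and 0.092 m and contact force between unit_d and the fingers above 0.3 N))), for 0.04 s.
2. the second key is touched by the fingers (((y of unit_a in the frame of console between 0.004 and 0.044 m and contact force between unit_a and the fingers above 0.3 N) or (y of unit_b in the frame of console between 0.004 and 0.044 m and contact force between unit_b and the fingers above 0.3 N) or (y of unit_c in the frame of console between 0.004 and 0.044 m and contact force between unit_c and the fingers above 0.3 N) or (y of unit_d in the frame of console between 0.004 and 0.044 m and contact force between unit_d and the fingers above 0.3 N))), for 0.04 s.
3. the third key is touched by the fingers (((y of unit_a in the frame of console between -0.044 and -0.004 m and contact force between unit_a and the fingers above 0.3 N) or (y of unit_b in the frame of console between -0.044 and -0.004 m and contact force between unit_b and the fingers above 0.3 N) or (y of unit_c in the frame of console between -0.044 and -0.004 m and contact force between unit_c and the fingers above 0.3 N) or (y of unit_d in the frame of console between -0.044 and -0.004 m and contact force between unit_d and the fingers above 0.3 N))), for 0.04 s.
4. the fourth key is touched by the fingers (((y of unit_a in the frame of console between -0.092 and -0.052 m and contact force between unit_a and the fingers above 0.3 N) or (y of unit_b in the frame of console between -0.092 and -0.052 m and contact force between unit_b and the fingers above 0.3 N) or (y of unit_c in the frame of console between -0.092 and -0.052 m and contact force between unit_c and the fingers above 0.3 N) or (y of unit_d in the frame of console between -0.092 and -0.052 m and contact force between unit_d and the fingers above 0.3 N))), for 0.04 s.
5. after all four taps the latched key has been pressed and has come up (value of joint key_c below 0.002 m), for 0.1 s.
At the end, for the whole second after the job is handed in: all four keys are up (each less than 2 mm down), and the tubes, beaker and stopper are at rest within 12 mm of where they stood (value of joint each of key_a, key_b, key_c, key_d below 0.002 m and distance of each of tube_1, tube_2, beaker, stopper from where it was at the start of the episode below 0.012 m and linear speed of each of tube_1, tube_2, beaker, stopper below 0.02 m/s); the robot touches nothing.
It fails at once if a key that was not latched is pressed in (6 mm or more) (value of joint any of key_a, key_b, key_d above 0.006 m).
It fails at once if a tube, the beaker or the stopper is lifted, tipped or shifted (more than 12 mm) (distance of any of tube_1, tube_2, beaker, stopper from where it was at the start of the episode above 0.012 m).
It also fails if it takes over 48 s, if anything falls off the work surface, if the arm or the gripper's body presses on something with over 40 N, if the wrist force passes 120 N, or if a joint passes its speed limit or range.

## Working session

There is one attempt and no reset: what is moved stays moved. The work goes in short steps, Python scripts to look and compute and a tool call to move; the robot and the scene stay as the last step left them, time stands still between calls to the robot, and variables do not carry over. Pictures are saved under pics/ and viewed, at most 10 in all, crops included, and the job is handed in when it is done.

Besides the shell and the picture viewer there is one more tool, called after ">>>" as name(argument=value, ...) on one line, values as JSON. step_arm: Moves the arm, as the interface text tells. Its arguments: {"type":"object","properties":{"steps":{"type":"array","items":{"type":"number"}},"grip_force":{"type":"number"}},"required":["steps"]}

```bash
mkdir -p pics; python3 - <<'E'
from cell import env
import cv2
for n in("scene","top"):
    c=env.read_camera(n); cv2.imwrite(f"pics/{n}0.png",c["image"][:,:,::-1]); print(n,c["camera_matrix"],c["distortion"],c["R"],c["t"])
o=env.get_obs();print({k:o[k] for k in("time_s","tool_pos","tool_rot","force","grip_width")})
E
```

```text
scene [[458.92944764   0.         323.52075365]
 [  0.         458.92944764 245.04691938]
 [  0.           0.           1.        ]] [0.01775063 0.         0.         0.         0.        ] [[ 0.3360857   0.94182153  0.00431435]
 [ 0.75998147 -0.26848531 -0.59189848]
 [-0.55630438  0.20220745 -0.80600098]] [-0.21122854 -0.42822725  1.3359351 ]
top [[599.64855634   0.         324.20246648]
 [  0.         599.64855634 242.85497989]
 [  0.           0.           1.        ]] [-0.12998109  0.          0.          0.          0.        ] [[-7.79022029e-04 -9.99784772e-01 -2.07317028e-02]
 [-9.80526820e-01  4.83505859e-03 -1.96325695e-01]
 [ 1.96383679e-01  2.01750485e-02 -9.80319549e-01]] [0.00268391 0.60814018 1.33127649]
{'time_s': 0.1, 'tool_pos': array([ 0.26719713, -0.59233533,  0.40377528]), 'tool_rot': array([-1.79901587e+02,  6.65279131e-03,  2.42844699e+01]), 'force': array([ 0.75366328, -0.21331658, -0.07554915]), 'grip_width': 0.08673279840518912}
```

View pics/scene0.png

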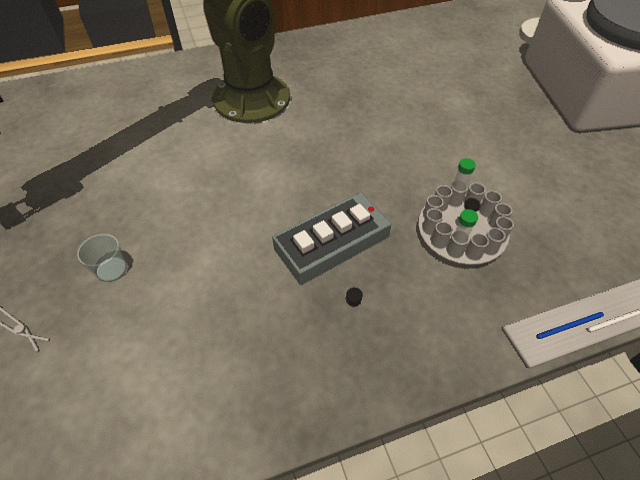

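View pics/top0.png

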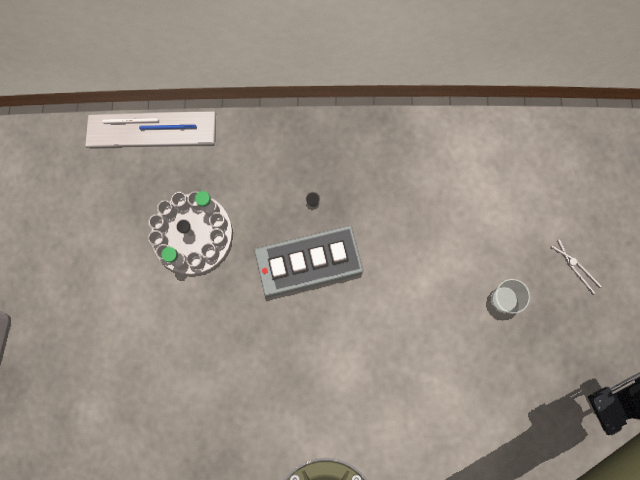

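The scene view shows the console at about (332,237), the red dot at (371,210) and the keys at (304,242), (323,232), (342,222) and (360,213). In the top view the dot is at (265,270) and the keys are at (278,267), (298,262), (318,257) and (338,251).

```bash
cat >h.py <<'E'
import cv2,numpy as np
def ray(c,p):
    u=cv2.undistortPoints(np.array([[p]],float),c["camera_matrix"],c["distortion"])[0,0]
    R,t=np.array(c["R"]),np.array(c["t"]); return -R.T@t, R.T@np.array([u[0],u[1],1])
def plane(c,p,z):
    o,d=ray(c,p); return o+d*(z-o[2])/d[2]
def tri(a,p,b,q):
    o1,d1=ray(a,p);o2,d2=ray(b,q); s=np.linalg.lstsq(np.c_[d1,-d2],o2-o1,rcond=None)[0]
    return (o1+d1*s[0]+o2+d2*s[1])/2
def blobs(m,lo,hi):
    n,_,st,ce=cv2.connectedComponentsWithStats(m.astype(np.uint8)); return [(ce[i],st[i,4]) for i in range(1,n) if lo<st[i,4]<hi]
E
python3 - <<'E'
from cell import env
from h import *
T=env.read_camera("top");S=env.read_camera("scene")
def keys(c,box,thr):
    im=c["image"].astype(int);m=im.min(2)>thr;k=np.zeros_like(m);x0,y0,x1,y1=box;k[y0:y1,x0:x1]=1
    return sorted(blobs(m&k,40,1500),key=lambda b:b[0][0])
def red(c,box):
    im=c["image"].astype(int);m=(im[:,:,0]>im[:,:,1]+60)&(im[:,:,0]>im[:,:,2]+60);k=np.zeros_like(m);x0,y0,x1,y1=box;k[y0:y1,x0:x1]=1
    return blobs(m&k,5,200)
kt=keys(T,(255,225,365,300),170);ks=keys(S,(270,190,395,285),185)[::-1]
print(kt,ks);rt=red(T,(255,225,365,300));rs=red(S,(270,190,395,285))
P=np.array([plane(T,b[0],.07) for b in kt]);print(P.round(4));print("dot",plane(T,rt[0][0],.05),plane(S,rs[0][0],.05))
if len(ks)==4:
  for a,b in zip(kt,ks): print(a[1],b[1],tri(T,a[0],S,b[0]).round(4),plane(S,b[0],.07).round(4))
d=P[0]-P[3];print("row dir deg",np.degrees(np.arctan2(d[1],d[0])),np.linalg.norm(d))
big=[cv2.resize(T["image"][220:305,250:370],None,fx=5,fy=5,interpolation=2),cv2.resize(S["image"][185:290,265:400],(600,467),interpolation=2)]
big[0]=cv2.resize(big[0],(400,283));big[1]=cv2.resize(big[1],(400,311))
cv2.imwrite("pics/k.png",np.vstack(big)[:,:,::-1])
E
```

```text
[(array([277.42105263, 266.14832536]), np.int32(209)), (array([297.40191388, 260.70813397]), np.int32(209)), (array([317.64593301, 255.87559809]), np.int32(209)), (array([337.8952381 , 250.76666667]), np.int32(210))] [(array([359.53947368, 211.36842105]), np.int32(152)), (array([341.56790123, 219.0617284 ]), np.int32(162)), (array([322.7202381 , 228.76785714]), np.int32(168)), (array([303.26966292, 238.80337079]), np.int32(178))]
[[ 0.5523  0.1081  0.07  ]
 [ 0.5647  0.0623  0.07  ]
 [ 0.5758  0.0158  0.07  ]
 [ 0.5875 -0.0307  0.07  ]]
dot [0.54565168 0.14039668 0.05      ] [0.54538033 0.14108802 0.05      ]
209 152 [0.5537 0.1093 0.0618] [0.5601 0.1065 0.07  ]
209 162 [0.5653 0.0628 0.0675] [0.5672 0.0623 0.07  ]
209 168 [0.5764 0.0162 0.067 ] [0.5787 0.0157 0.07  ]
210 178 [ 0.5881 -0.0305  0.0672] [ 0.5902 -0.0309  0.07  ]
row dir deg 104.24963969099241 0.14316073808601099
```

View pics/k.png

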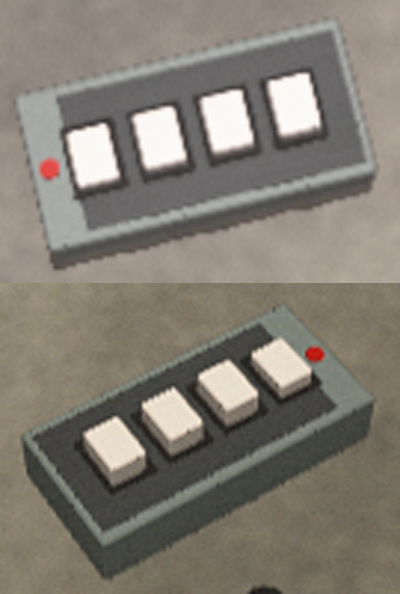

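The zoomed crop (pictures 3) and the triangulation both show the key by the red dot sitting low, at 0.062 against 0.067. So it is the latched one. Next I plan the approach.

```bash
python3 - <<'E'
import numpy as np
p0=np.array([267.2,-592.8]);p1=np.array([553.5,109]);N=16;y=24.28
d=(p1-p0)/N
for i in range(N):
    r=np.radians(y);print([0,round(d@[np.cos(r),np.sin(r)]),round(d@[np.sin(r),-np.cos(r)]),0,-5]);y+=5
E
```

```text
[0, 34, -33, 0, -5]
[0, 37, -30, 0, -5]
[0, 39, -26, 0, -5]
[0, 42, -23, 0, -5]
[0, 43, -19, 0, -5]
[0, 45, -15, 0, -5]
[0, 46, -11, 0, -5]
[0, 47, -7, 0, -5]
[0, 47, -3, 0, -5]
[0, 47, 1, 0, -5]
[0, 47, 5, 0, -5]
[0, 46, 9, 0, -5]
[0, 45, 13, 0, -5]
[0, 44, 17, 0, -5]
[0, 42, 21, 0, -5]
[0, 40, 25, 0, -5]
```

>>> step_arm(steps=[0,34,-33,0,-5,0,37,-30,0,-5,0,39,-26,0,-5,0,42,-23,0,-5,0,43,-19,0,-5,0,45,-15,0,-5,0,46,-11,0,-5,0,47,-7,0,-5])

```text
time_s: 1.2
tool_pos: [0.4095, -0.2395, 0.4048]
tool_rot: [180.0, 0.0, 64.4]
force: [0.6, 0.0, -0.3]
grip_width: 0.0153
grasp_force: 0.0
```

>>> step_arm(steps=[0,47,-3,0,-5,0,47,1,0,-5,0,47,5,0,-5,0,46,9,0,-5,0,45,13,0,-5,0,44,17,0,-5,0,42,21,0,-5,0,40,25,0,-5,0,0,0,0,0,0,0,0,0,0])

```text
time_s: 2.45
tool_pos: [0.5504, 0.1071, 0.4044]
tool_rot: [-179.9, 0.0, 104.2]
force: [-0.5, 0.3, -0.2]
grip_width: 0.0007
grasp_force: 0.0
```

>>> step_arm(steps=[0,1,3.5,45,0,0,0,0,50,0,0,0,0,40,0,0,0,0,10,0,0,0,0,0,0,0,0,0,0,0,0,0,0,0,0])

```text
time_s: 3.32
tool_pos: [0.5542, 0.1097, 0.2614]
tool_rot: [179.8, 0.0, 104.3]
force: [0.3, -0.4, 0.6]
grip_width: 0.0003
grasp_force: 0.0
```

```bash
python3 - <<'E'
from cell import env
import cv2,numpy as np
S=env.read_camera("scene")["image"];T=env.read_camera("top")["image"]
a=cv2.resize(S[110:290,265:445],(560,560),interpolation=2)
cv2.imwrite("pics/a1.png",a[:,:,::-1])
for _ in range(3):
    o=env.get_obs();print(o["tool_pos"],o["force"])
E
```

```text
[0.55394157 0.10974124 0.26078923] [-0.26002846 -0.13162292 -0.38486218]
[0.55394157 0.10974124 0.26078923] [-0.26002846 -0.13162292 -0.38486218]
[0.55394157 0.10974124 0.26078923] [-0.26002846 -0.13162292 -0.38486218]
```

View pics/a1.png

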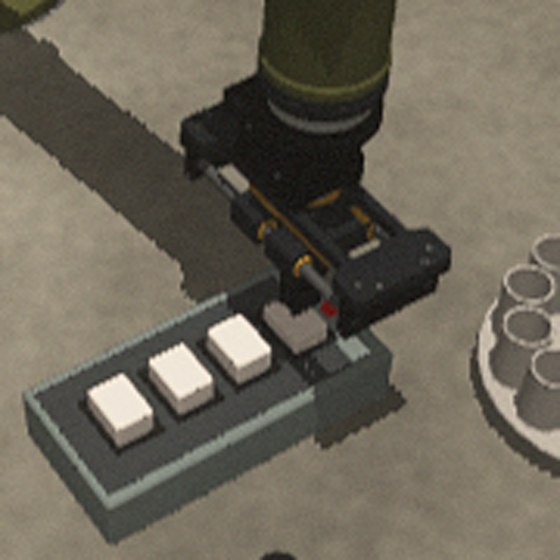

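The image shows the closed fingertips just above the shaded first key, at about (300,320) in the crop. Now I tap.

>>> step_arm(steps=[0,0,0,6,0,0,0,0,5,0,0,0,0,1,0,0,0,0,0,0,0,0,0,0,0])

```text
time_s: 4.05
tool_pos: [0.5536, 0.1097, 0.2478]
tool_rot: [180.0, 0.0, 104.3]
force: [1.5, -0.4, -0.1]
grip_width: 0.0006
grasp_force: 0.0
```

>>> step_arm(steps=[0,0,0,1,0,0,0,0,0,0,0,0,0,0,0])

```text
time_s: 4.42
tool_pos: [0.5536, 0.1096, 0.2468]
tool_rot: [180.0, 0.0, 104.3]
force: [-0.3, 0.2, -0.1]
grip_width: 0.0009
grasp_force: 0.1
```

>>> step_arm(steps=[0,0,0,1,0,0,0,0,0,0,0,0,0,0,0])

```text
time_s: 4.8
tool_pos: [0.5536, 0.1097, 0.246]
tool_rot: [180.0, 0.0, 104.3]
force: [-1.6, -0.5, 4.5]
grip_width: 0.0009
grasp_force: 2.2
```

Contact is at tip height 0.064, so the first key is latched as expected. On to the second.

>>> step_arm(steps=[0,0,0,-10,0,0,0,0,-5,0,0,-24,0,0,0,0,-24,0,0,0,0,0,0,5,0,0,0,0,3,0,0,0,0,0,0,0,0,0,0,0])

```text
time_s: 5.8
tool_pos: [0.5652, 0.0642, 0.2527]
tool_rot: [-180.0, -0.0, 104.4]
force: [-0.5, -0.2, -0.1]
grip_width: 0.0004
grasp_force: 0.0
```

>>> step_arm(steps=[0,0,0,1,0,0,0,0,0,0,0,0,0,0,0])

```text
time_s: 6.18
tool_pos: [0.5654, 0.0636, 0.2519]
tool_rot: [180.0, -0.0, 104.3]
force: [-1.0, 0.9, 2.4]
grip_width: 0.0002
grasp_force: 1.0
```

>>> step_arm(steps=[0,0,0,1,0,0,0,0,0,0,0,0,0,0,0])

```text
time_s: 6.55
tool_pos: [0.5656, 0.0633, 0.2509]
tool_rot: [180.0, -0.0, 104.3]
force: [-0.2, 2.0, 1.8]
grip_width: 0.0005
grasp_force: 1.2
```

The second key has been touched about 1 mm deep. I repeat the same depth for the third and fourth.

>>> step_arm(steps=[0,0,0,-10,0,0,-24,0,0,0,0,-24,0,0,0,0,0,0,6,0,0,0,0,4,0,0,0,0,0,0,0,0,0,0,0])

```text
time_s: 7.42
tool_pos: [0.5771, 0.0172, 0.2509]
tool_rot: [-180.0, 0.0, 104.3]
force: [-0.9, -1.0, 2.4]
grip_width: 0.0007
grasp_force: 1.2
```

>>> step_arm(steps=[0,0,0,0.5,0,0,0,0,0,0])

```text
time_s: 7.68
tool_pos: [0.577, 0.0171, 0.2502]
tool_rot: [-180.0, -0.0, 104.3]
force: [-1.4, -0.7, 3.0]
grip_width: 0.0006
grasp_force: 1.4
```

>>> step_arm(steps=[0,0,0,-10,0,0,-24,0,0,0,0,-24,0,0,0,0,0,0,6,0,0,0,0,4,0,0,0,0,0,0,0,0,0,0,0])

```text
time_s: 8.55
tool_pos: [0.589, -0.029, 0.2505]
tool_rot: [-180.0, -0.0, 104.3]
force: [-1.5, -1.6, 3.4]
grip_width: 0.0004
grasp_force: 1.3
```

>>> step_arm(steps=[0,0,0,0,0,0,0,0,0,0])

```text
time_s: 8.8
tool_pos: [0.589, -0.0292, 0.2504]
tool_rot: [180.0, -0.0, 104.3]
force: [-1.5, 1.0, 2.2]
grip_width: 0.0004
grasp_force: 1.3
```

>>> step_arm(steps=[0,0,0,-20,0,0,48,0,0,0,0,48,0,0,0,0,48,0,0,0,0,0,0,0,0,0,0,0,10,0,0,0,0,8,0,0,0,0,0,0])

```text
time_s: 9.8
tool_pos: [0.5535, 0.1081, 0.251]
tool_rot: [-179.9, -0.0, 104.2]
force: [-0.4, -0.7, -0.2]
grip_width: 0.0005
grasp_force: 0.0
```

>>> step_arm(steps=[0,0,0,4,0,0,0,0,2,0,0,0,0,2,0,0,0,0,2,0,0,0,0,0,0,0,0,0,0,0])

```text
time_s: 10.55
tool_pos: [0.5537, 0.1095, 0.2432]
tool_rot: [-180.0, 0.1, 104.3]
force: [-2.8, -1.8, 7.0]
grip_width: 0.0006
grasp_force: 3.7
```

>>> step_arm(steps=[0,0,0,1,0,0,0,0,0.5,0,0,0,0,0,0,0,0,0,0,0])

```text
time_s: 11.05
tool_pos: [0.5537, 0.1095, 0.2418]
tool_rot: [-180.0, 0.1, 104.3]
force: [-3.2, -1.1, 8.0]
grip_width: 0.0006
grasp_force: 4.0
```

>>> step_arm(steps=[0,0,0,1,0,0,0,0,1,0,0,0,0,0,0,0,0,0,0,0])

```text
time_s: 11.55
tool_pos: [0.5537, 0.1095, 0.2406]
tool_rot: [-180.0, 0.1, 104.3]
force: [-4.5, -2.5, 11.8]
grip_width: 0.0008
grasp_force: 6.5
```

>>> step_arm(steps=[0,0,0,1,0,0,0,0,0,0,0,0,0,0,0])

```text
time_s: 11.92
tool_pos: [0.5537, 0.1097, 0.2405]
tool_rot: [-180.0, 0.1, 104.3]
force: [-7.9, -1.6, 19.2]
grip_width: 0.0004
grasp_force: 9.6
```

The key is at its stop (z no longer falls and the force rises). I withdraw straight up, swing clear of the row and look.

>>> step_arm(steps=[0,0,0,-10,0,0,0,0,-30,0,0,0,0,-50,0,0,0,0,-50,0,0,-50,0,0,0,0,-50,0,0,0,0,-55,0,0,0,0,-55,0,0,0,0,-55,0,0,0,0,-55,0,0,0,0,0,0,0,0,0,0,0,0,0])

```text
time_s: 13.42
tool_pos: [0.6326, -0.1998, 0.3774]
tool_rot: [180.0, -0.1, 104.3]
force: [-0.3, 1.8, -0.8]
grip_width: 0.0005
grasp_force: 0.0
```

```bash
python3 - <<'E'
from cell import env
from h import *
T=env.read_camera("top");S=env.read_camera("scene")
def keys(c,box,thr):
    im=c["image"].astype(int);m=im.min(2)>thr;k=np.zeros_like(m);x0,y0,x1,y1=box;k[y0:y1,x0:x1]=1
    return sorted(blobs(m&k,40,1500),key=lambda b:b[0][0])
kt=keys(T,(255,225,365,300),170);ks=keys(S,(270,190,395,285),185)[::-1]
print(len(kt),len(ks))
for a,b in zip(kt,ks): print(a[1],b[1],tri(T,a[0],S,b[0]).round(4))
cv2.imwrite("pics/e.png",S["image"][:,:,::-1])
E
```

```text
5 4
217 174 [0.5535 0.1096 0.0672]
758 184 [0.5552 0.0786 0.052 ]
220 185 [0.5636 0.0431 0.0453]
220 192 [ 0.5759 -0.0048  0.046 ]
```

View pics/e.png

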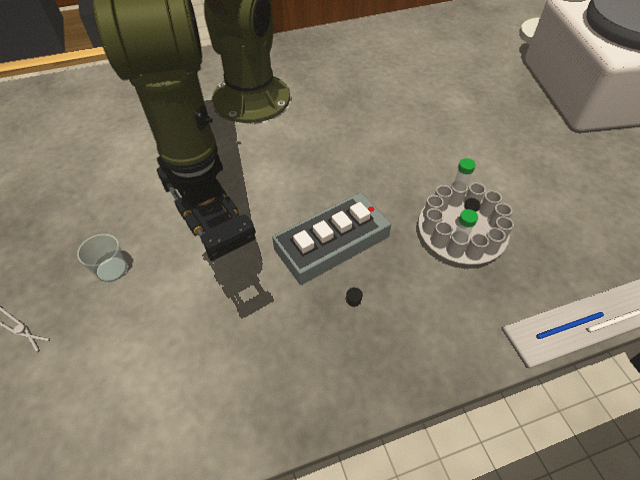

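Key 1 at (360,211) now measures 0.0672, level with the others. The 758-pixel blob in the top view is spurious and mispaired the other three rows. The beaker, stopper and tubes have not moved.

```bash
python3 -c "
from cell import env
print(env.sign_off())"
```

```text
the job is handed in; nothing more can be done
None
```

I tapped all four keys in order from the red dot, then pressed the latched first key to its stop. It came back up level with the others by triangulation, and the job is handed in at about 13.5 s; sign-off returned no verdict.

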